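Start up the soldering-fume extractor from its bench control station

TASK

Bring the soldering bench's fume extractor into service from its grey control station: press the green-dotted end of the white rocker fully down, then push the square blue latch all the way in, then press the round green start button all the way down and let it come back up. Work in that order, leave the red stop button unpressed, and leave the bottle, bowl, brush and pad undisturbed where they are.

Things in the scene. Friction and masses are not known exactly. Their poses are not given: they have to be found in the camera images.
- station: Fixed grey control box bolted to the bench, 210 x 210 mm, 40 mm high, with four bays on top, their centres at +-47.5 mm in its x and y. One control module (white rocker, blue latch, green start, red stop) sits in each bay, in any arrangement, turned with the box. Origin: centre of its underside, on the bench; z up. A black conduit stub sticks out of its +x side.
- rocker_dot (a point): The green dot, on the upper face of the dotted half of the white rocker paddle (paddle 36 mm wide, two halves of 36 mm in a shallow V, on a black 80 x 50 mm housing), 24 mm from the pivot on the station's +x side of it. Moves with the paddle: about 74 mm above the bench while off (outer edge of the raised half about 79 mm), 65 mm when fully down. Press here straight down.
- rocker (a joint): Tilt of the white rocker: about 0 (up to 0.08 rad at the start) = off, dotted end raised; 0.40 rad = on, dotted end fully down and level. Stiff with friction (about 3 N at the dot moves it), no spring: it stays where it is left.
- latch_top (a point): Centre of the top face of the square blue latch cap (36 x 36 mm, in a black 56 x 56 mm housing). 66 mm above the bench when out, 56 mm when in (4 mm proud of its housing). Moves with the cap.
- latch (a joint): How far the blue latch is pushed in: 0 to 0.002 m at the start, 0.010 m = all the way in. Slides straight down against about 3 N of friction, no spring: it stays where it is left.
- start_top (a point): Centre of the top of the round green start button (34 mm diameter, black round housing 50 mm diameter). 64 mm above the bench when up, 56 mm when fully down. Moves with the button.
- start (a joint): Depression of the green start button: 0 = up, 0.008 m = all the way down (4 N). A spring brings it back up.
- stop_top (a point): Centre of the top of the round red stop button (38 mm diameter, yellow round housing 54 mm diameter), 64 mm above the bench. Not to be pressed.
- stop (a joint): Depression of the red stop button: 0 = up, 0.008 m = all the way down (4 N, springs back). Must stay up.
- bottle: Loose white bottle with a red cap, 70 mm diameter, 170 mm high, standing at the station's -y side. Origin: centre of its underside.
- bowl: Loose white ceramic bowl, 84 mm diameter, 50 mm high, at the station's +y side. Origin: centre of its underside.
- brush: Loose hand brush lying on the bench on the robot's side of the station, roughly along the station's y. Origin: underside, near its middle.
- pad: Loose dark round soldering pad, 110 mm diameter, 12 mm thick, on the bench beyond the station. Origin: centre of its underside.
Mind the look-alikes: they are no part of the job. Leave any black or purple look-alike of the brush alone.

How it is judged:
On the way, in this order (a step that is already met when the one before it is completed fails the run):
1. the rocker's dotted end is fully down (over 0.32 rad), blue latch still out (value of joint rocker above 0.32 rad and value of joint latch below 0.0045 m), for 0.1 s.
2. the blue latch is all the way in (over 8 mm) (value of joint rocker above 0.32 rad and value of joint latch above 0.008 m), for 0.1 s.
3. the green start button is pressed all the way down (over 6.5 mm) (all of step 2 and value of joint start above 0.0065 m), for 0.05 s.
At the end, for the whole second after the job is handed in: The rocker is on (over 0.32 of 0.40 rad), the blue latch is in (over 8 of 10 mm), the green start and red stop buttons are up (under 1.5 mm), and the bottle, bowl, brush and pad are at rest within 15 mm of where they began (all of step 2 and value of joint each of start, stop below 0.0015 m and distance of each of bottle, bowl, brush, pad from where it was at the start of the episode below 0.015 m and linear speed of each of bottle, bowl, brush, pad below 0.02 m/s); the robot touches nothing.
It fails at once if the red stop button is pressed (over 2 mm) (value of joint stop above 0.002 m).
It fails at once if the blue latch is pushed (past 4.5 mm) while the rocker is not on (value of joint latch above 0.0045 m and not (value of joint rocker above 0.32 rad)).
It fails at once if the green button is pressed (over 3 mm) while the rocker is not on or the latch not in (value of joint start above 0.003 m and not (value of joint rocker above 0.32 rad and value of joint latch above 0.008 m)).
It fails at once if the bottle, bowl, brush or pad is moved (over 15 mm), lifted or tipped (distance of any of bottle, bowl, brush, pad from where it was at the start of the episode above 0.015 m or angle between any of bottle, bowl, brush, pad's own z axis and vertical above 0.3 rad).
It also fails if it takes over 38 s, if anything falls off the work surface, if the arm or the gripper's body presses on something with over 40 N, if the wrist force passes 120 N, or if a joint passes its speed limit or range.

ROBOT

A 6-joint arm with a two-finger parallel gripper is mounted at the origin on the work surface. World frame = base frame: x ahead of the robot, y to its left, z up, the work surface at z = 0. Lengths are in m, angles in rad, forces in N, time in s.
With the tool pointing down it reaches from about 0.275 to 0.85 m from the base axis. Payload 5.2 kg.
Tool frame: the origin (TCP) lies midway between the tips of the shut fingers; the grasp point (between the pads) lies 19 mm behind it; z points along the fingers, y is the line along which they close (so a half turn about z gives the same grasp; the last joint's range is limited). The gripper opens to 85 mm and grips with 20 to 120 N. Pads are 22 mm wide; open, the fingers measure 114 mm over their backs; the gripper's body (76 mm by 85 mm) begins 54 mm behind the grasp point. The pads swing forward as they close: fully open they stand 13 mm farther back than shut.
Start: joints at [0.917, 0.259, 1.535, -0, 1.348, -0.203], TCP at [0.24, 0.495, 0.231] pointing down, gripper open.
Joint ranges: [-3.14, 3.14], [-0.91, 2.08], [0.19, 2.58], [-1.22, 4.36], [0.22, 2.71], [-3.12, 3.12]. Speed limits (rad/s): [2.57, 2.57, 3.14, 3.14, 3.14, 3.14].

INTERFACE

Orientations are given as a rotation vector (axis times angle).
In Python, from rig import state, capture, camera_model, job_done gives the robot as it stands.
- The arm moves only by the tool move_arm, never from a script. Its argument "targets" is a list of rows, each a list of 2 entries, a list of its own where there are three numbers: the shift along the tool's x, y, z normalised to -1 to 1, where 1 is 0.3 m, then the turn, a rotation vector about the tool's x, y, z normalised to -1 to 1, where 1 is 90 degrees. In form: [[[x, y, z], [wx, wy, wz]], ...]. A call has 1 to 5 rows; each row is the pose to reach, as a shift and turn from the pose commanded when the call began, along the tool's axes at that moment; what a row does not reach only later rows make up. A row lasts 1/10 s, in which the tool goes at most 50 mm and 8.59 degrees, less where a joint would pass 70% of its speed; a pose out of reach is approached as far as the arm can. A call with a number of a shift or a turn outside -1 to 1 is refused whole. A call with a gripper value outside its range is refused whole. "fingers" is the closure, from -1 (fully open) to 1 (shut), set as the call begins (left out, the last holds). The fingers move at their own pace and stop on an object; "force" is the grip in N (left out, the last holds). Time passes only in rows, so rows that repeat a pose let the fingers close. It gives the time, the measured TCP pose, the force, the opening and the grip force at its end, in the units of the state.
- state(): the state, without advancing time (a new reading comes with each control period).
- capture(name): name is "side" or "top"; returns the picture (420x560x3 uint8, red, green, blue); there is no depth.
- camera_model(name): a dict with "mtx" (3x3 intrinsics, pixels), "world_to_cam" (4x4, takes a point from world to camera coordinates). Camera axes: x right, y down, z forward; pixel columns grow to the right and rows downward; lengths in m; the calibration is good to about 2 mm. A picture is of the moment at which its call begins. camera_model takes no time and is no camera call.
- job_done(): hands the job in; it is judged then, once.
The state is a dict: "clock": time; "q": joint angles; "dq": joint speeds; "tau": joint torques, N m; "ee_pos": TCP position; "tool_rot": TCP orientation; "ft_force": force on the tool from outside, world axes, zero at the start; "ft_torque": the same for the moment, N m; "finger_gap": opening from 0.0 (shut) to 1.0 (fully open); "grip_force": force on a finger pad.
Only numpy, scipy, OpenCV 4.12 (cv2) and the standard library are available. Lean on these libraries where they do the work, as an engineer would, in place of code of your own. Each camera call takes 0.05 s, during which the arm holds its last target. There are 200 camera calls.

## Working session

There is one attempt and no reset: what is moved stays moved. The work goes in short steps, Python scripts to look and compute and a tool call to move; the robot and the scene stay as the last step left them, time stands still between calls to the robot, and variables do not carry over. Pictures are saved under pics/ and viewed, at most 10 in all, crops included, and the job is handed in when it is done.

Besides the shell and the picture viewer there is one more tool, called after "Call:" by a JSON object that holds its "method" and its "body", one argument or row to a line. move_arm: Moves the arm, as the interface text tells. Scaled input: -1 to 1 covers 0.3 m each way for a shift and 90 degrees each way for a turn. Its arguments: {"type":"object","properties":{"targets":{"type":"array"},"fingers":{"type":"number"},"force":{"type":"number"}},"required":["targets"]}

```bash
mkdir -p pics; ls; python3 - <<'E'
from rig import *
import cv2,numpy as np
s=state();print(s['clock'],s['ee_pos'],s['tool_rot'],s['finger_gap'])
for n in('top','side'):
    im=capture(n);cv2.imwrite(f'pics/{n}0.png',im[:,:,::-1]);m=camera_model(n);print(n,np.round(m['mtx'],1).tolist(),np.round(m['world_to_cam'],3).tolist())
E
```

```text
pics
0.0 [0.23928959 0.49463755 0.23046458] [-7.02004893e-01 -3.06137629e+00  2.60197658e-03] 0.9998406385853036
top [[391.2, 0.0, 284.3], [0.0, 391.2, 204.4], [0.0, 0.0, 1.0]] [[0.015, -1.0, -0.006, 0.014], [-0.984, -0.014, -0.176, 0.527], [0.176, 0.009, -0.984, 0.867], [0.0, 0.0, 0.0, 1.0]]
side [[520.8, 0.0, 281.2], [0.0, 520.8, 209.7], [0.0, 0.0, 1.0]] [[0.755, -0.656, 0.004, -0.38], [-0.404, -0.47, -0.785, 0.299], [0.516, 0.591, -0.62, 1.123], [0.0, 0.0, 0.0, 1.0]]
```

View pics/top0.png

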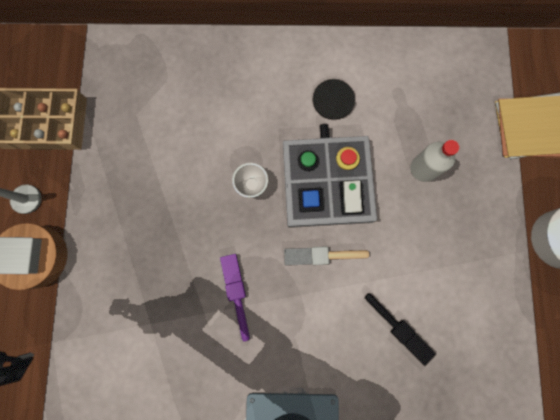

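View pics/side0.png

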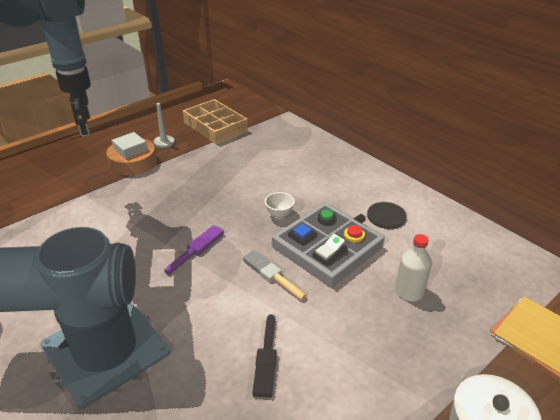

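The top view shows the station at about (330,180). Its green start is at (308,159), red stop at (348,157), blue latch at (311,199) and white rocker at (352,197), with the rocker's green dot at (352,187). The conduit at (324,130) marks station +x. The bottle is at (432,162), bowl at (250,181), brush at (325,256) and pad at (334,99). The purple and black brushes are look-alikes. Next I'll measure these by colour in both views.

```bash
cat > h.py <<'E'
import cv2,numpy as np
from rig import *
def ray(n,uv):
    m=camera_model(n);K=np.array(m['mtx']);T=np.array(m['world_to_cam']);R=T[:3,:3]
    c=-R.T@T[:3,3];d=R.T@np.linalg.inv(K)@np.array([*uv,1.]);return c,d/np.linalg.norm(d)
def onz(n,uv,z):
    c,d=ray(n,uv);return c+d*(z-c[2])/d[2]
def tri(a,b):
    A=np.zeros((3,3));r=np.zeros(3);rs=[ray('top',a),ray('side',b)]
    for c,d in rs:
        P=np.eye(3)-np.outer(d,d);A+=P;r+=P@c
    x=np.linalg.solve(A,r);return x,[np.linalg.norm((np.eye(3)-np.outer(d,d))@(x-c)) for c,d in rs]
def blobs(im,lo,hi,box,amin=8):
    h=cv2.cvtColor(im,cv2.COLOR_RGB2HSV);m=cv2.inRange(h,np.array(lo),np.array(hi))
    k=np.zeros_like(m);x0,y0,x1,y1=box;k[y0:y1,x0:x1]=m[y0:y1,x0:x1]
    n,_,st,ce=cv2.connectedComponentsWithStats(k)
    return [(st[i,4],*np.round(ce[i],1)) for i in range(1,n) if st[i,4]>=amin]
E
python3 - <<'E'
from h import *
col={'green':((45,90,40),(85,255,255)),'blue':((105,120,60),(125,255,255)),'red':((0,170,110),(6,255,255)),'white':((15,0,150),(90,60,255))}
B={'top':(280,132,380,230),'side':(270,200,390,285)};I={}
for n in B:
    im=cv2.imread(f'pics/{n}0.png')[:,:,::-1].copy()
    for c in col: I[n,c]=sorted(blobs(im,*col[c],B[n]),reverse=True)[:4];print(n,c,I[n,c])
    x0,y0,x1,y1=B[n];cv2.imwrite(f'pics/{n}_crop.png',cv2.resize(im[y0:y1,x0:x1,::-1],None,fx=4,fy=4,interpolation=cv2.INTER_CUBIC))
a,b=[cv2.imread(f'pics/{n}_crop.png') for n in B]
h=max(a.shape[0],b.shape[0]);o=np.hstack([cv2.copyMakeBorder(i,0,h-i.shape[0],0,0,0) for i in(a,b)]);o=cv2.resize(o,None,fx=.85,fy=.85);cv2.imwrite('pics/crops.png',o);print(o.shape)
for nm,c,i,z in(('start','green',0,.064),('dot','green',1,.074),('latch','blue',0,.066),('stop','red',0,.064)):
    if len(I['top',c])>i and len(I['side',c])>i:
        a,b=I['top',c][i][1:],I['side',c][i][1:];x,e=tri(a,b);print(nm,x.round(4),np.round(e,4),onz('top',a,z).round(4),onz('side',b,z).round(4))
for nm,uv,z in(('bottlebase',(424,172),0),('bottlecap',(451,147),.17),('bowl',(250,181),.05),('pad',(334,99),.012)): print(nm,onz('top',uv,z).round(3))
E
```

```text
top green [(np.int32(198), np.float64(307.8), np.float64(158.8)), (np.int32(22), np.float64(351.9), np.float64(186.1))]
top blue [(np.int32(295), np.float64(310.5), np.float64(198.4))]
top red [(np.int32(164), np.float64(348.3), np.float64(156.5))]
top white [(np.int32(443), np.float64(352.2), np.float64(196.6)), (np.int32(120), np.float64(294.2), np.float64(211.0)), (np.int32(23), np.float64(325.8), np.float64(220.1)), (np.int32(8), np.float64(286.5), np.float64(164.8))]
side green [(np.int32(98), np.float64(326.3), np.float64(214.2)), (np.int32(25), np.float64(335.6), np.float64(239.8))]
side blue [(np.int32(149), np.float64(301.7), np.float64(230.2))]
side red [(np.int32(106), np.float64(354.2), np.float64(229.7))]
side white [(np.int32(1300), np.float64(326.2), np.float64(242.5)), (np.int32(267), np.float64(280.9), np.float64(205.9)), (np.int32(107), np.float64(273.7), np.float64(269.2))]
(333, 748, 3)
start [ 0.6344 -0.0328  0.0585] [0.0003 0.0003] [ 0.6325 -0.0324  0.064 ] [ 0.6296 -0.0375  0.064 ]
dot [ 0.5663 -0.1328  0.0738] [0.0001 0.0001] [ 0.5662 -0.1327  0.074 ] [ 0.5663 -0.133   0.074 ]
latch [ 0.5391 -0.0392  0.0596] [0. 0.] [ 0.5378 -0.0389  0.066 ] [ 0.5339 -0.0446  0.066 ]
stop [ 0.6404 -0.1277  0.062 ] [0.0005 0.0005] [ 0.6394 -0.1271  0.064 ] [ 0.6391 -0.1293  0.064 ]
bottlebase [ 0.622 -0.325  0.   ]
bottlecap [ 0.63  -0.322  0.17 ]
bowl [0.581 0.103 0.05 ]
pad [ 0.807 -0.101  0.012]
```

View pics/crops.png

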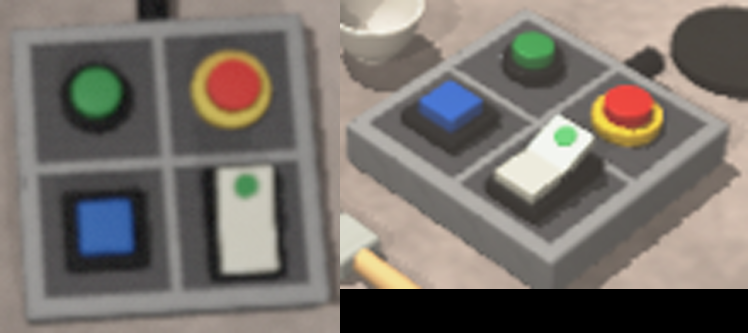

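Both views agree. The start–latch and start–stop spacings are 95 mm each, and the station yaw is about 4°. There are two green blobs: (308,159) is the round start button, and (352,186) is the dot on the white paddle, confirmed in the crop. I'll shut the fingers and go above the dot.

Call:
{"method": "move_arm", "body": {
  "targets": [
    [[-0.63, -0.47, 0], [0, 0, 0]],
    [[-0.63, -0.47, 0], [0, 0, 0]],
    [[-0.63, -0.47, 0], [0, 0, 0]],
    [[-0.63, -0.47, 0], [0, 0, 0]],
    [[-0.63, -0.47, 0], [0, 0, 0]]
  ],
  "fingers": 1,
  "force": 40
}}

```text
clock: 0.6
ee_pos: [0.3488, 0.2833, 0.231]
tool_rot: [-0.703, -3.062, 0.001]
ft_force: [0.4, 0.0, 0.3]
finger_gap: 0.143
grip_force: 0.0
```

Call:
{"method": "move_arm", "body": {
  "targets": [
    [[-0.63, -0.47, 0], [0, 0, 0]],
    [[-0.63, -0.47, 0], [0, 0, 0]],
    [[-0.63, -0.47, 0], [0, 0, 0]],
    [[-0.63, -0.47, 0], [0, 0, 0]],
    [[-0.63, -0.47, 0], [0, 0, 0]]
  ]
}}

```text
clock: 1.1
ee_pos: [0.4578, 0.0737, 0.2311]
tool_rot: [0.705, 3.061, -0.001]
ft_force: [-0.1, 1.0, -1.3]
finger_gap: -0.001
grip_force: 0.0
```

```bash
cat >> h.py <<'E'
from scipy.spatial.transform import Rotation as Ro
def to(x,y,z):
    s=state();R=Ro.from_rotvec(s['tool_rot']).as_matrix()
    print(round(s['clock'],2),np.round(s['ee_pos'],4),'F',np.round(s['ft_force'],1),'gap',round(s['finger_gap'],3),'zaxis',R[:,2].round(3),'-> shift',(R.T@(np.array([x,y,z])-s['ee_pos'])/.3).round(4))
E
python3 -c "from h import *;to(.567,-.133,.12)"
```

```text
1.1 [0.4578 0.0737 0.2311] F [-0.1  1.  -1.3] gap -0.001 zaxis [ 0.    -0.001 -1.   ] -> shift [-0.6285 -0.4604  0.3708]
```

Call:
{"method": "move_arm", "body": {
  "targets": [
    [[-0.63, -0.46, 0.15], [0, 0, 0]],
    [[-0.63, -0.46, 0.2], [0, 0, 0]],
    [[-0.63, -0.46, 0.3], [0, 0, 0]],
    [[-0.63, -0.46, 0.37], [0, 0, 0]],
    [[-0.63, -0.46, 0.37], [0, 0, 0]]
  ]
}}

```text
clock: 1.6
ee_pos: [0.5625, -0.1224, 0.1269]
tool_rot: [0.703, 3.062, 0.0]
ft_force: [1.4, -0.3, 0.4]
finger_gap: -0.004
grip_force: 0.0
```

Call:
{"method": "move_arm", "body": {
  "targets": [
    [[0, 0, 0], [0, 0, 0]],
    [[0, 0, 0], [0, 0, 0]]
  ]
}}

```text
clock: 1.8
ee_pos: [0.561, -0.1209, 0.1263]
tool_rot: [-0.704, -3.058, -0.002]
ft_force: [0.4, -0.7, 0.6]
finger_gap: -0.004
grip_force: 0.0
```

```bash
python3 - <<'E'
from h import *
to(.567,-.133,.064)
a,b=capture('top')[60:260,220:480],capture('side')[120:320,220:480]
cv2.imwrite('pics/hover.png',cv2.resize(np.hstack([a,b])[:,:,::-1],None,fx=1.5,fy=1.5))
E
```

```text
1.8 [ 0.561  -0.1209  0.1263] F [ 0.4 -0.7  0.6] gap -0.004 zaxis [-0.004  0.002 -1.   ] -> shift [-0.0365 -0.0275  0.2075]
```

View pics/hover.png

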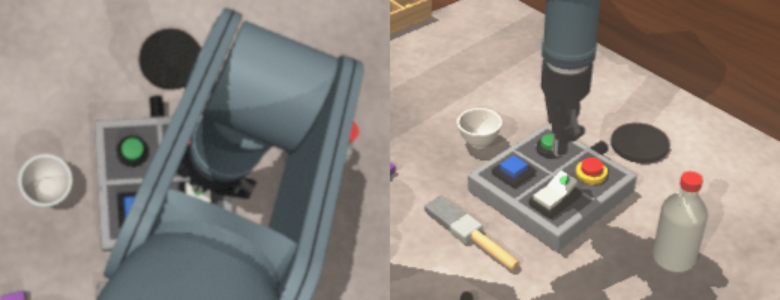

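The shut fingers hover beside and above the dot, clear of the red stop at crop (592,168) and of the bottle. I'll correct the remaining offset and press.

Call:
{"method": "move_arm", "body": {
  "targets": [
    [[-0.036, -0.028, 0.05], [0, 0, 0]],
    [[-0.036, -0.028, 0.1], [0, 0, 0]],
    [[-0.036, -0.028, 0.13], [0, 0, 0]],
    [[-0.036, -0.028, 0.13], [0, 0, 0]]
  ]
}}

```text
clock: 2.3
ee_pos: [0.5671, -0.1321, 0.0878]
tool_rot: [-0.7, -3.06, -0.001]
ft_force: [-0.8, -0.7, 0.1]
finger_gap: -0.003
grip_force: 0.0
```

```bash
python3 -c "from h import *;to(.567,-.133,.063)"
```

```text
2.3 [ 0.5671 -0.1321  0.0878] F [-0.8 -0.7  0.1] gap -0.003 zaxis [-0.002  0.001 -1.   ] -> shift [-0.0014 -0.0029  0.0827]
```

Call:
{"method": "move_arm", "body": {
  "targets": [
    [[0, 0, 0.02], [0, 0, 0]],
    [[0, 0, 0.04], [0, 0, 0]],
    [[0, 0, 0.055], [0, 0, 0]],
    [[0, 0, 0.07], [0, 0, 0]],
    [[0, 0, 0.075], [0, 0, 0]]
  ]
}}

```text
clock: 2.8
ee_pos: [0.5686, -0.133, 0.0666]
tool_rot: [0.702, 3.061, -0.0]
ft_force: [1.6, 0.0, 3.4]
finger_gap: 0.003
grip_force: 1.7
```

Call:
{"method": "move_arm", "body": {
  "targets": [
    [[0, 0, 0.004], [0, 0, 0]],
    [[0, 0, 0.006], [0, 0, 0]],
    [[0, 0, 0.006], [0, 0, 0]]
  ]
}}

```text
clock: 3.1
ee_pos: [0.5684, -0.133, 0.0651]
tool_rot: [0.702, 3.061, -0.0]
ft_force: [2.6, -0.2, 3.8]
finger_gap: -0.001
grip_force: 1.9
```

Call:
{"method": "move_arm", "body": {
  "targets": [
    [[0, 0, 0.006], [0, 0, 0]],
    [[0, 0, 0.01], [0, 0, 0]],
    [[0, 0, 0.01], [0, 0, 0]]
  ]
}}

```text
clock: 3.4
ee_pos: [0.5685, -0.133, 0.0648]
tool_rot: [0.701, 3.06, -0.001]
ft_force: [-3.9, 1.5, 23.4]
finger_gap: 0.001
grip_force: 11.6
```

The rocker hit its hard stop at 65 mm, as specified. I'll lift off and move to the latch.

Call:
{"method": "move_arm", "body": {
  "targets": [
    [[0, 0, -0.1], [0, 0, 0]],
    [[0, 0, -0.2], [0, 0, 0]],
    [[0, 0, -0.2], [0, 0, 0]]
  ]
}}

```text
clock: 3.7
ee_pos: [0.5692, -0.1335, 0.1252]
tool_rot: [0.701, 3.058, -0.002]
ft_force: [0.3, -1.5, 0.8]
finger_gap: 0.003
grip_force: 0.0
```

```bash
python3 -c "from h import *;to(.538,-.039,.12)"
```

```text
3.7 [ 0.5692 -0.1335  0.1252] F [ 0.3 -1.5  0.8] gap 0.003 zaxis [ 0.004 -0.002 -1.   ] -> shift [0.2311 0.2383 0.0162]
```

Call:
{"method": "move_arm", "body": {
  "targets": [
    [[0.23, 0.24, 0.015], [0, 0, 0]],
    [[0.23, 0.24, 0.015], [0, 0, 0]],
    [[0.23, 0.24, 0.015], [0, 0, 0]],
    [[0.23, 0.24, 0.015], [0, 0, 0]],
    [[0.23, 0.24, 0.015], [0, 0, 0]]
  ]
}}

```text
clock: 4.2
ee_pos: [0.5371, -0.0385, 0.1167]
tool_rot: [-0.702, -3.061, 0.001]
ft_force: [-0.1, -0.5, 0.0]
finger_gap: -0.002
grip_force: 0.0
```

```bash
python3 - <<'E'
from h import *
to(.538,-.039,.072)
a=capture('side')[170:320,230:430]
cv2.imwrite('pics/latch.png',cv2.resize(a[:,:,::-1],None,fx=3,fy=3))
E
```

```text
4.2 [ 0.5371 -0.0385  0.1167] F [-0.1 -0.5  0. ] gap -0.002 zaxis [-0.001 -0.    -1.   ] -> shift [-0.0035 -0.0002  0.149 ]
```

View pics/latch.png

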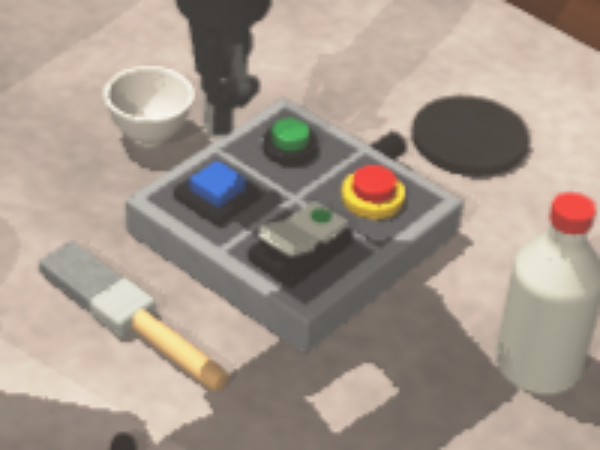

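The dotted half of the rocker (crop 320,215) is now level and the other half is raised, so it is on. The tip is at about (218,130), directly above the blue latch at (217,180). I'll press the latch to z = 56 mm.

Call:
{"method": "move_arm", "body": {
  "targets": [
    [[0, 0, 0.08], [0, 0, 0]],
    [[0, 0, 0.14], [0, 0, 0]],
    [[0, 0, 0.16], [0, 0, 0]],
    [[0, 0, 0.175], [0, 0, 0]],
    [[0, 0, 0.19], [0, 0, 0]]
  ]
}}

```text
clock: 4.75
ee_pos: [0.5375, -0.0387, 0.0605]
tool_rot: [0.703, 3.062, -0.001]
ft_force: [-1.3, -0.5, 2.6]
finger_gap: 0.002
grip_force: 1.5
```

Call:
{"method": "move_arm", "body": {
  "targets": [
    [[0, 0, 0.008], [0, 0, 0]],
    [[0, 0, 0.015], [0, 0, 0]],
    [[0, 0, 0.015], [0, 0, 0]]
  ]
}}

```text
clock: 5.05
ee_pos: [0.5378, -0.0381, 0.0561]
tool_rot: [0.702, 3.061, 0.0]
ft_force: [-0.2, 0.4, -0.1]
finger_gap: 0.001
grip_force: 0.3
```

Call:
{"method": "move_arm", "body": {
  "targets": [
    [[0, 0, 0.005], [0, 0, 0]],
    [[0, 0, 0.01], [0, 0, 0]],
    [[0, 0, 0.01], [0, 0, 0]]
  ]
}}

```text
clock: 5.35
ee_pos: [0.5379, -0.038, 0.0556]
tool_rot: [0.701, 3.06, -0.001]
ft_force: [-7.0, -0.4, 21.7]
finger_gap: 0.0
grip_force: 10.9
```

Call:
{"method": "move_arm", "body": {
  "targets": [
    [[0, 0, -0.1], [0, 0, 0]],
    [[0, 0, -0.2], [0, 0, 0]],
    [[0, 0, -0.2], [0, 0, 0]]
  ]
}}

```text
clock: 5.65
ee_pos: [0.5403, -0.0383, 0.117]
tool_rot: [0.7, 3.054, 0.0]
ft_force: [-0.4, -0.4, 0.8]
finger_gap: 0.002
grip_force: 0.0
```

```bash
python3 -c "from h import *;to(.633,-.033,.12)"
```

```text
5.65 [ 0.5403 -0.0383  0.117 ] F [-0.4 -0.4  0.8] gap 0.002 zaxis [ 0.008 -0.002 -1.   ] -> shift [-0.2706  0.1506 -0.0076]
```

The latch hit its hard stop at 56 mm (22 N). Next is the start button.

Call:
{"method": "move_arm", "body": {
  "targets": [
    [[-0.275, 0.15, 0], [0, 0, 0]],
    [[-0.275, 0.15, 0], [0, 0, 0]],
    [[-0.275, 0.15, 0], [0, 0, 0]],
    [[-0.275, 0.15, 0], [0, 0, 0]]
  ]
}}

```text
clock: 6.05
ee_pos: [0.631, -0.0329, 0.1112]
tool_rot: [-0.701, -3.06, -0.0]
ft_force: [-0.8, 0.9, 0.4]
finger_gap: 0.004
grip_force: 0.0
```

```bash
python3 - <<'E'
from h import *
to(.633,-.033,.066)
a=capture('side')[170:320,230:430]
cv2.imwrite('pics/start.png',cv2.resize(a[:,:,::-1],None,fx=3,fy=3))
E
```

```text
6.05 [ 0.631  -0.0329  0.1112] F [-0.8  0.9  0.4] gap 0.004 zaxis [-0.002  0.001 -1.   ] -> shift [-0.0065  0.0025  0.1508]
```

View pics/start.png

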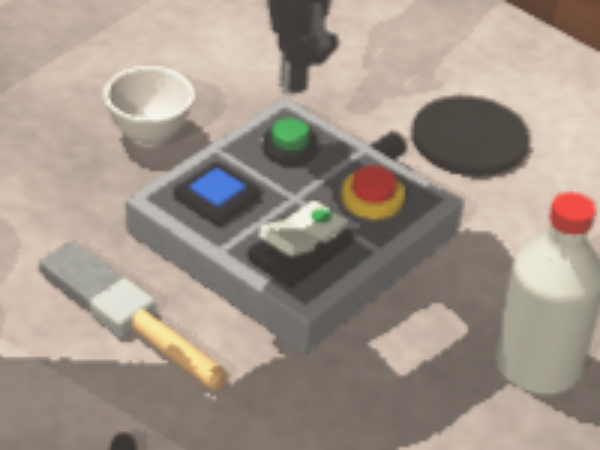

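The latch at (217,187) is now almost flush and the rocker is still on. The tip at (293,85) is above the green start at (290,133).

Call:
{"method": "move_arm", "body": {
  "targets": [
    [[-0.006, 0, 0.08], [0, 0, 0]],
    [[-0.006, 0, 0.14], [0, 0, 0]],
    [[-0.006, 0, 0.165], [0, 0, 0]],
    [[-0.006, 0, 0.18], [0, 0, 0]],
    [[-0.006, 0, 0.185], [0, 0, 0]]
  ]
}}

```text
clock: 6.6
ee_pos: [0.632, -0.0341, 0.0576]
tool_rot: [-0.702, -3.061, 0.0]
ft_force: [-2.9, 0.4, 3.6]
finger_gap: -0.0
grip_force: 1.6
```

Call:
{"method": "move_arm", "body": {
  "targets": [
    [[0, 0, 0.005], [0, 0, 0]],
    [[0, 0, 0.01], [0, 0, 0]],
    [[0, 0, 0.01], [0, 0, 0]]
  ]
}}

```text
clock: 6.9
ee_pos: [0.633, -0.0342, 0.056]
tool_rot: [0.702, 3.061, -0.0]
ft_force: [-4.4, 0.6, 9.7]
finger_gap: 0.001
grip_force: 4.6
```

Call:
{"method": "move_arm", "body": {
  "targets": [
    [[0, 0, 0.004], [0, 0, 0]],
    [[0, 0, 0.006], [0, 0, 0]],
    [[0, 0, 0.006], [0, 0, 0]]
  ]
}}

```text
clock: 7.2
ee_pos: [0.6331, -0.0342, 0.0558]
tool_rot: [0.701, 3.06, -0.001]
ft_force: [-8.7, 0.5, 18.8]
finger_gap: 0.002
grip_force: 9.3
```

Call:
{"method": "move_arm", "body": {
  "targets": [
    [[0, 0, -0.1], [0, 0, 0]],
    [[0, 0, -0.25], [0, 0, 0]],
    [[0, 0, -0.4], [0, 0, 0]],
    [[0, 0, -0.4], [0, 0, 0]],
    [[0, 0, -0.4], [0, 0, 0]]
  ]
}}

```text
clock: 7.7
ee_pos: [0.6341, -0.0344, 0.1746]
tool_rot: [0.701, 3.057, 0.0]
ft_force: [-0.2, -0.1, -0.1]
finger_gap: -0.001
grip_force: 0.0
```

```bash
python3 - <<'E'
from h import *
to(.633,-.033,.18)
a=capture('side')[150:320,230:430]
cv2.imwrite('pics/end.png',cv2.resize(a[:,:,::-1],None,fx=3,fy=3))
E
```

```text
7.7 [ 0.6341 -0.0344  0.1746] F [-0.2 -0.1 -0.1] gap -0.001 zaxis [ 0.005 -0.001 -1.   ] -> shift [ 0.0054  0.0027 -0.0179]
```

View pics/end.png

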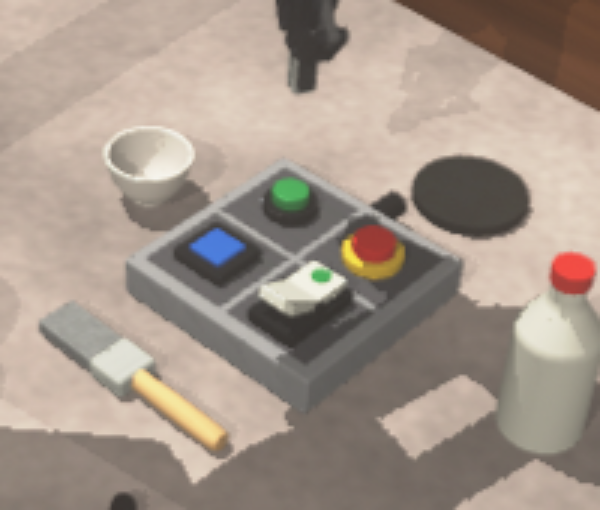

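The rocker is on at (320,275), the latch is in at (217,247), and the start is back up at (290,192). The red stop at (374,243) is up, the loose objects haven't moved, and the gripper is clear.

```bash
python3 -c "from rig import *;print(job_done())"
```

```text
the job is handed in; nothing more can be done
None
```

I pressed the rocker on, pushed the latch in, and pressed and released the start button, in that order. The red stop and the loose objects were left untouched, and the job was handed in at about 8 s; no verdict came back.

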